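# Set the bedside things on their pads

### The arm

A 6-joint arm with a two-finger parallel gripper is mounted at the origin on the work surface. World frame = base frame: x ahead of the robot, y to its left, z up, the work surface at z = 0. Lengths are in m, angles in degrees, forces in N, time in s.
With the tool pointing down it reaches from about 0.35 to 0.875 m from the base axis. Payload 15.5 kg.
Tool frame: the origin (TCP) lies midway between the tips of the shut fingers; the grasp point (between the pads) lies 19 mm behind it; z points along the fingers, y is the line along which they close (so a half turn about z gives the same grasp; the last joint's range is limited). The gripper opens to 85 mm and grips with 20 to 120 N. Pads are 22 mm wide; open, the fingers measure 114 mm over their backs; the gripper's body (76 mm by 85 mm) begins 54 mm behind the grasp point. The pads swing forward as they close: fully open they stand 13 mm farther back than shut.
Start: joints at [-74.628, 28.281, 77.091, -0, 74.628, -5.472], TCP at [0.222, -0.584, 0.231] pointing down, gripper open.
Joint ranges: [-166.48, 166.48], [-47.26, 123.95], [12.59, 153.08], [-70.14, 250.14], [6.76, 159.57], [-176.63, 176.63]. Speed limits (degrees/s): [108.29, 108.29, 147.25, 172.46, 172.46, 172.46].

### API

Orientations are given as a 3x3 rotation matrix whose columns are the frame's x, y, z axes.
In Python, from plant import monitor, optics, r gives the robot as it stands. The module is installed in compiled form; this text tells all that it offers.
- The arm moves only by the tool servo_tool, never from a script. Its arguments are lists of equal length, an entry for each row: "dp": the shift along the tool's x, y, z each as a share of 200 mm, from -1 to 1, a list of three; "rotation": the turn, a rotation vector about the tool's x, y, z each as a share of 90 degrees, from -1 to 1, a list of three; "claw": the closure, from 0 (fully open) to 1 (shut). A call has 1 to 10 rows; each row shifts and turns the commanded pose from where the row before left it, along the tool's axes as they then stand; what a row does not reach is not made up. A row lasts 1/8 s, in which the tool goes at most 62.5 mm and 10.7 degrees, less where a joint would pass 70% of its speed; a pose out of reach is approached as far as the arm can. A call with a number of a shift or a turn outside -1 to 1 is refused whole. A call with a gripper value outside its range is refused whole. The fingers move at their own pace and stop on an object; "squeeze" is the grip in N (left out, the last holds). Time passes only in rows, so rows that do not move let the fingers close. It gives the time, the measured TCP pose, the force, the opening and the grip force at its end, in the units of the state.
- monitor.observe(): the state, without advancing time (a new reading comes with each control period).
- optics.get_image(name): name is "scene" or "top"; returns a dict with "pixels" (384x512x3 uint8, red, green, blue), "camera_matrix" (3x3 intrinsics, pixels), "D" ([k1, k2, p1, p2, k3] as OpenCV has them; the pictures are not rectified), "origin" and "rotation" of the camera in the world. Camera axes: x right, y up, looking along -z (the intrinsics and any distortion apply to the point x, -y, -z); pixel columns grow to the right and rows downward; lengths in m; the calibration is good to about 2 mm. A picture is of the moment at which its call begins. There is no depth.
- r.close_job(): hands the job in; it is judged then, once.
The state is a dict: "time_s": time; "joints": joint angles; "qvel": joint speeds; "joint_torque": joint torques, N m; "tool_pos": TCP position; "tool_rot": TCP orientation; "force": force on the tool from outside, world axes, zero at the start; "wrist_torque": the same for the moment, N m; "gripper_width": finger opening in m; "finger_force": force on a finger pad.
Only numpy, scipy, OpenCV 4.12 (cv2) and the standard library are available. Lean on these libraries where they do the work, as an engineer would, in place of code of your own. Each camera call takes 0.05 s, during which the arm holds its last target. There are 200 camera calls.

### The job

Tidy the bedside table: put each thing on the cork pad cut to its shape - the steel mug on the round pad, the coin bank on the square pad, the torch on the long rectangular pad and the nail brush on the shorter round-ended pad. Set each right way up in the middle of its pad, covering the dark silhouette, with the bank square to its pad and the torch and brush lying along theirs (either way round; the mug's handle may point anywhere). Leave the alarm clock and the book where they are.

Things in the scene. Friction and masses are not known exactly. Their poses are not given: they have to be found in the camera images.
- mug: Origin: centre of its underside; z up. Open steel mug, standing upright: outer diameter 64 mm, 75 mm high, wall 3 mm, one loop handle on its side at +y, reaching to about 68 mm from the mug's axis; its x axis is level and square to the handle, so the bare sides to grip are at +x and -x. About 0.16 kg. Belongs on round_pad.
- bank: Origin: centre of its underside; z up. White plastic coin bank standing upright: square tower 54 x 54 mm (sides along x and y) and 85 mm high in all, standing on a black round twist cap 46 mm across and 7 mm high, grey band and a dark coin slot at the top. The straight sides run from 7 to 85 mm height. About 0.2 kg. Belongs on square_pad.
- torch: Origin: centre of its underside; z up. Grey plastic torch with flat sides, lying on its side: 130 mm long along x. Handle 32 mm wide and 32 mm high, from x = -65 to +31 mm; head with the lens 42 mm wide and 40 mm high, from x = +31 to +65 mm. A small slide switch on top of the handle near x = +5 mm reaches 36 mm height. It does not roll. About 0.15 kg. Belongs on long_pad.
- brush: Origin: centre of its underside; z up. Wooden nail brush lying bristles down: round-ended wooden back 90 mm long (x) and 42 mm wide (y), from 14 to 30 mm height, on a stiff pale bristle block 78 x 32 mm, 14 mm high. About 0.08 kg. Belongs on oval_pad.
- round_pad: Origin: centre of its underside; z up. Round cork pad 94 mm across, 5 mm thick, fixed, with a 64 mm dark disc in its middle: place of the mug.
- square_pad: Origin: centre of its underside; z up. Square cork pad 84 x 84 mm (sides along x and y), 5 mm thick, fixed, with a 54 mm dark square in its middle: place of the coin bank.
- long_pad: Origin: centre of its underside; z up. Long rectangular cork pad 158 mm (x) by 70 mm (y), 5 mm thick, fixed, with a 130 x 42 mm dark rectangle in its middle: place of the torch.
- oval_pad: Origin: centre of its underside; z up. Round-ended cork pad 118 mm (x) by 70 mm (y), 5 mm thick, fixed, with a 90 x 42 mm dark round-ended patch in its middle: place of the nail brush.
- clock: Origin: centre of its underside; z up. Black plastic alarm clock 45 mm (x) by 90 mm (y), 84 mm high, white dial facing -x. Loose; leave it alone.
- book: Origin: centre of its underside; z up. Blue clothbound book lying flat, 100 mm (x) by 150 mm (y), 28 mm thick. Loose; leave it alone.
Mind the look-alikes: they are no part of the job. What is shaped like the square_pad but pink is not meant.

How it is judged:
By the outcome, as a careful person would: the job done as asked, in the order asked, and still so for the second after the job is handed in, with the robot touching nothing.
It also fails if it takes over 112 s, if anything falls off the work surface, if the arm or the gripper's body presses on something with over 40 N, if the wrist force passes 120 N, or if a joint passes its speed limit or range.

## Working session

There is one attempt and no reset: what is moved stays moved. The work goes in short steps, Python scripts to look and compute and a tool call to move; the robot and the scene stay as the last step left them, time stands still between calls to the robot, and variables do not carry over. Pictures are saved under pics/ and viewed, at most 14 in all, crops included, and the job is handed in when it is done.

Besides the shell and the picture viewer there is one more tool, called as name(argument=value, ...) on one line, values as JSON. servo_tool: Moves the arm, as the interface text tells. Its arguments: {"type":"object","properties":{"dp":{"type":"array","items":{"type":"array","items":{"type":"number","minimum":-1,"maximum":1}}},"rotation":{"type":"array","items":{"type":"array","items":{"type":"number","minimum":-1,"maximum":1}}},"claw":{"type":"array","items":{"type":"number"}},"squeeze":{"type":"number"}},"required":["dp","rotation","claw"]}

```bash
mkdir -p pics; cat > h.py <<'E'
import numpy as np, cv2
from plant import monitor, optics, r
def grab(n):
    d=optics.get_image(n); return d
def save(n,f):
    d=grab(n); cv2.imwrite(f,cv2.cvtColor(d["pixels"],cv2.COLOR_RGB2BGR)); np.savez(f[:-4]+".npz",**{k:np.array(v) for k,v in d.items()}); return d
def load(f): return dict(np.load(f))
def ray(d,uv,z):
    uv=np.array(uv,float).reshape(-1,1,2)
    p=cv2.undistortPoints(uv,np.array(d["camera_matrix"],float),np.array(d["D"],float)).reshape(-1,2)
    v=np.c_[p[:,0],-p[:,1],-np.ones(len(p))]@np.array(d["rotation"]).T
    o=np.array(d["origin"]); t=(z-o[2])/v[:,2]
    return o+v*t[:,None]
E
python3 - <<'E'
from h import *
for n in("scene","top"):
    d=save(n,f"pics/{n}0.png"); print(n,d["camera_matrix"],d["D"],d["origin"],d["rotation"])
s=monitor.observe(); print(s)
for n in("scene","top"):
    im=cv2.imread(f"pics/{n}0.png"); cv2.imwrite(f"pics/{n}0b.png",cv2.resize(im,(800,600),interpolation=cv2.INTER_CUBIC))
E
```

```text
scene [[403.33684227   0.         252.58081805]
 [  0.         403.33684227 184.70252164]
 [  0.           0.           1.        ]] [-0.06308632  0.          0.          0.          0.        ] [1.48592956 0.06330513 0.73666451] [[-0.16117284 -0.59495836  0.78743119]
 [ 0.98678811 -0.11049409  0.11849169]
 [ 0.01650887  0.79612537  0.60490648]]
top [[348.21711837   0.         257.35007015]
 [  0.         348.21711837 189.25376713]
 [  0.           0.           1.        ]] [0.01272127 0.         0.         0.         0.        ] [ 0.41780572 -0.04714707  0.86688597] [[-0.00388773  0.9911186  -0.13292405]
 [-0.99978946 -0.00117433  0.02048547]
 [ 0.02014743  0.13297571  0.9909145 ]]
{'time_s': 0.1, 'joints': array([-7.46265066e+01,  2.83098730e+01,  7.71228169e+01,  2.04519669e-03,
        7.46270749e+01, -5.47151405e+00]), 'qvel': array([ 0.01419737, -0.08493241, -0.12357785,  0.05288809,  0.06181037,
       -0.02974424]), 'joint_torque': array([ 4.08297521e-03, -8.83589101e+01, -3.84562397e+01, -3.60412150e-05,
        5.15648047e-03, -1.08001750e-04]), 'tool_pos': array([ 0.22233529, -0.5837884 ,  0.23078014]), 'tool_rot': array([[ 9.34549831e-01,  3.55832199e-01, -2.43347847e-04],
       [ 3.55832257e-01, -9.34549290e-01,  1.01489420e-03],
       [ 1.33711476e-04, -1.03506021e-03, -9.99999455e-01]]), 'force': array([ 0.40282065,  0.05956098, -0.38843166]), 'wrist_torque': array([0.01161886, 0.00461736, 0.02232281]), 'finger_force': 0.0, 'gripper_width': 0.08541926692521348}
```

View pics/scene0b.png

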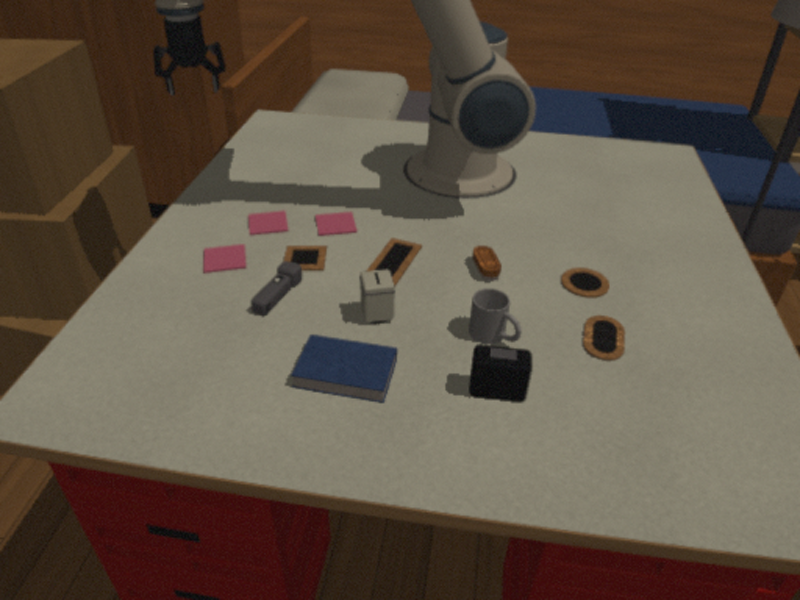

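View pics/top0b.png

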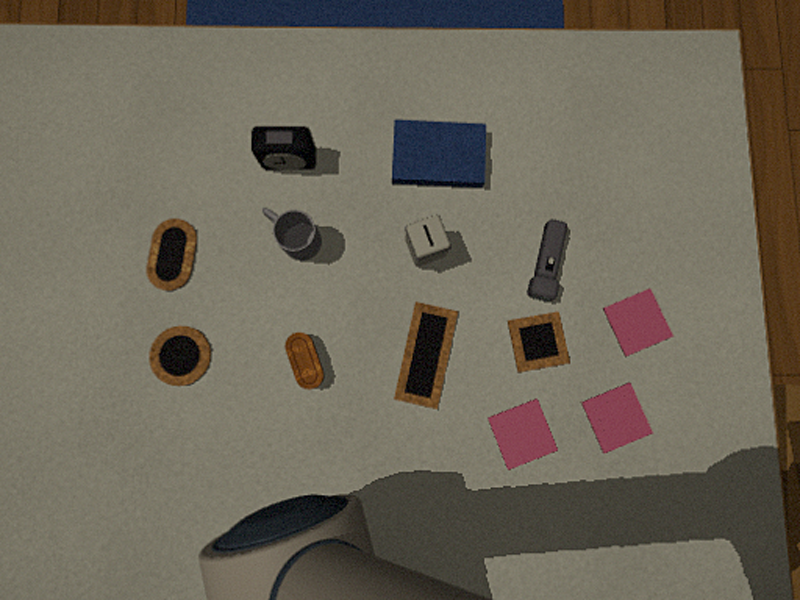

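Top view (800x600 px): mug (297,232), bank (428,235), torch (548,260), brush (305,360). Pads: oval (172,254), round (180,355), long (427,355), square (539,342). Clock (283,148), book (439,153).
Square-pad candidates are the cork pad with a dark square (539,342) and three plain pink squares at (638,322), (522,433) and (617,418). Only the cork one fits. I'll confirm it in a crop.

```bash
python3 - <<'E'
from h import *
d=load("pics/top0.npz"); im=cv2.cvtColor(d["pixels"],cv2.COLOR_RGB2BGR)
hsv=cv2.cvtColor(im,cv2.COLOR_BGR2HSV)
S=.64
def rep(name,mask,z,box):
    m=np.zeros_like(mask); x0,y0,x1,y1=[int(v*S) for v in box]; m[y0:y1,x0:x1]=mask[y0:y1,x0:x1]
    cs,_=cv2.findContours(m,cv2.RETR_EXTERNAL,cv2.CHAIN_APPROX_NONE); 
    if not cs: print(name,"none"); return
    c=max(cs,key=cv2.contourArea)
    f=np.zeros_like(m); cv2.drawContours(f,[c],-1,255,-1)
    ys,xs=np.nonzero(f); P=ray(d,np.c_[xs,ys],z)[:,:2]
    # metric rectangle + moments
    mu=P.mean(0); w,v=np.linalg.eigh(np.cov((P-mu).T)); a=np.degrees(np.arctan2(v[1,1],v[0,1]))
    (cx,cy),(rw,rh),ra=cv2.minAreaRect((P*1000).astype(np.float32))
    print(name,"n",len(P),"px",xs.mean().round(1),ys.mean().round(1),"cen",mu.round(4),"axis",a.round(1),"rect",np.round([cx,cy,rw,rh,ra],1))
V=hsv[...,2];H=hsv[...,0];Sa=hsv[...,1]
dark=((V<45)).astype(np.uint8)*255
cork=((H<22)&(Sa>90)).astype(np.uint8)*255
for n,b in dict(round=(140,320,220,392),square=(500,305,578,378),long=(385,295,470,415),oval=(140,210,205,300)).items():
    rep(n+" dark",dark,.005,b); rep(n+" cork",cork,.005,b)
rep("brush",cork,.03,(275,325,335,395))
rep("slot",((V<60)*255).astype(np.uint8),.085,(405,210,448,262))
sat=((V<95)&(Sa<60)).astype(np.uint8)*255
rep("torch",sat,.03,(515,210,580,305))
cv2.imwrite("pics/c1.png",np.vstack([np.hstack([cv2.resize(im[y:y+60,x:x+80],(400,300),interpolation=cv2.INTER_NEAREST) for x,y in p]) for p in [[(150,120),(235,125)],[(310,130),(310,185)]]]))
for y,x in ((150,273),(150,265),(140,274),(165,350),(180,350),(160,355),(155,285),(150,190),(145,197),(160,215)): print((x,y),hsv[y,x],end=' ')
E
```

```text
round dark n 515 px 114.4 227.1 cen [0.4408 0.2838] axis 153.4 rect [441.2 284.7  59.8  59.8  46.3]
round cork n 1190 px 114.8 227.3 cen [0.4404 0.2827] axis 92.7 rect [441.2 282.3  92.6  91.5   2.5]
square dark n 442 px 344.4 218.2 cen [ 0.4607 -0.2807] axis 118.5 rect [ 460.8 -280.7   52.4   52.5   10.1]
square cork n 1149 px 344.3 218.3 cen [ 0.4605 -0.2805] axis 89.6 rect [ 460.7 -280.6   83.7   84.6   10.1]
long dark n 861 px 272.3 226.7 cen [ 0.4405 -0.1014] axis 167.0 rect [ 441.  -101.7   40.8  128.    77. ]
long cork n 1824 px 272.3 227.2 cen [ 0.4394 -0.1016] axis 167.2 rect [ 440.2 -101.8   69.9  157.7   77. ]
oval dark n 490 px 109.0 162.3 cen [0.6019 0.3051] axis 172.7 rect [601.7 305.1  38.8  85.6  82.7]
oval cork n 1163 px 109.5 162.6 cen [0.6012 0.304 ] axis 172.8 rect [601.8 303.8  71.3 116.4  82.2]
brush n 627 px 194.3 230.4 cen [0.4315 0.0858] axis -159.5 rect [432.1  85.9  89.2  43.6  20.9]
slot n 74 px 277.5 163.5 cen [ 0.5823 -0.1098] axis 107.0 rect [ 580.7 -108.2   11.5   43.8   19.7]
torch n 924 px 351.8 168.3 cen [ 0.5819 -0.2967] axis 167.4 rect [ 585.7 -301.    54.1  134.    73.5]
(273, 150) [53 54 19] (265, 150) [ 19  42 133] (274, 140) [ 22  45 129] (350, 165) [150  15  33] (350, 180) [ 0  0 61] (355, 160) [ 3 36 63] (285, 155) [ 20  42 133] (190, 150) [18 25 52] (197, 145) [167  41  56] (215, 160) [26 50 72]
```

View pics/c1.png

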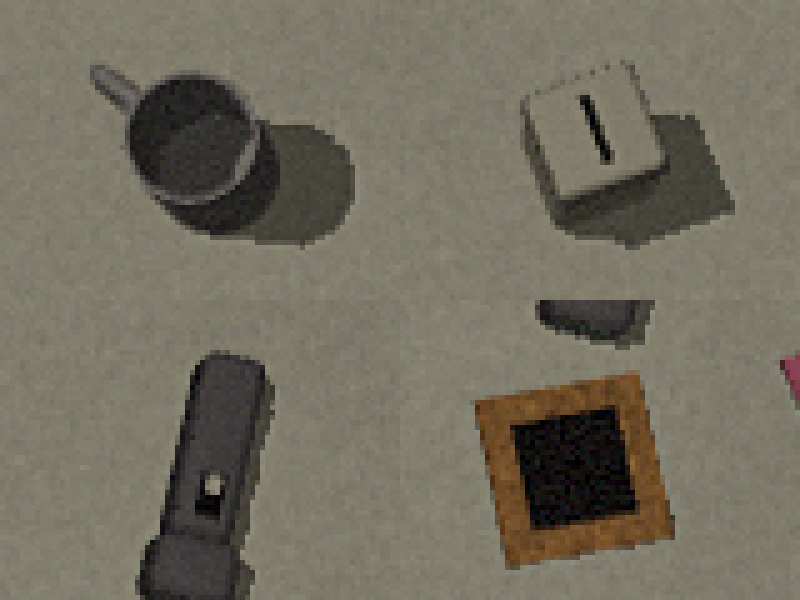

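The crop confirms it: the cork square pad with a black square fill is at (344,218) px, and the pink pads are plain. The mug's rim centre is at (188.3,147.1) with the handle to the upper left. The bank top's centre is at (273.5,150.6). The torch's head points toward the image bottom.

```bash
python3 - <<'E'
from h import *
d=load("pics/top0.npz"); im=cv2.cvtColor(d["pixels"],cv2.COLOR_RGB2BGR)
cr=lambda px,o:(np.array(px)/5-.5+np.array(o))
m=ray(d,cr([[194,138],[127,138],[262,138],[194,72],[194,205]],(150,120)),.075); print("mug",m.round(4))
print("handle tip",ray(d,cr([[93,68]],(150,120)),.06).round(4))
b=ray(d,cr([[123,97],[229,62],[264,163],[160,200],[183,97],[208,163]],(235,125)),.085)[:,:2]
print("bank",b[:4].mean(0).round(4),"slot",b[4:].mean(0).round(4))
for i in range(4):
    e=b[(i+1)%4]-b[i]; print(np.linalg.norm(e).round(4),np.degrees(np.arctan2(e[1],e[0])).round(1))
e=b[5]-b[4];print("slot ang",np.degrees(np.arctan2(e[1],e[0])))
s=load("pics/scene0.npz"); si=cv2.cvtColor(s["pixels"],cv2.COLOR_RGB2BGR)
f=lambda a:cv2.convertScaleAbs(cv2.resize(a,None,fx=7,fy=7,interpolation=cv2.INTER_CUBIC),alpha=2.)
A=f(im[132:200,325:380]);B=f(si[160:210,155:200]);
c=np.zeros((600,800,3),np.uint8);c[:A.shape[0],:A.shape[1]]=A;c[:B.shape[0],400:400+B.shape[1]]=B
cv2.imwrite("pics/c2.png",c)
E
```

```text
mug [[0.623  0.0964 0.075 ]
 [0.6229 0.1274 0.075 ]
 [0.623  0.065  0.075 ]
 [0.6545 0.0971 0.075 ]
 [0.5912 0.0958 0.075 ]]
handle tip [[0.6608 0.1476 0.06  ]]
bank [ 0.6125 -0.1004] slot [ 0.6127 -0.1011]
0.0519 -71.2
0.0502 -162.0
0.051 109.9
0.0512 19.1
slot ang -160.175284465178
```

View pics/c2.png

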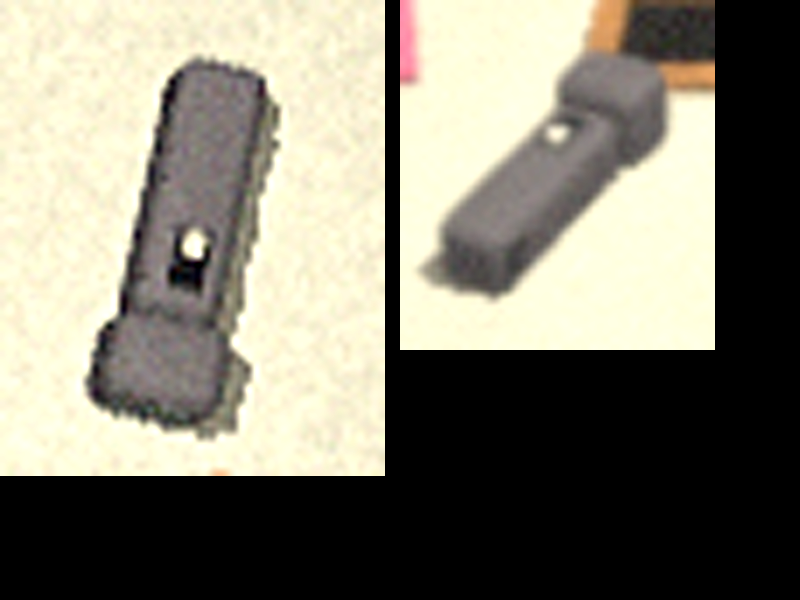

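The torch's tail end is at about (356.2,140.4) px and its head end at (346.2,190.8). The axis runs roughly along the image column, and the switch lies on the axis.

```bash
cat >> h.py <<'E'
def plan(p,psi,lift=True):
    "shares: turn about tool z, then dp in the frame after the turn"
    s=monitor.observe(); R=s["tool_rot"]; t=s["tool_pos"]
    a=np.degrees(np.arctan2(R[1,0],R[0,0])); th=a-psi
    c,q=np.cos(np.radians(psi)),np.sin(np.radians(psi))
    Rn=np.array([[c,q,0],[q,-c,0],[0,0,-1.]])
    dv=Rn.T@(np.array(p)-t)/.2
    print("t",s["time_s"],"now",t.round(4),"psi",a.round(2),"tilt",R[:2,2].round(4),"w",round(s["gripper_width"],4),"ff",round(s["finger_force"],1),"-> rotz",(th/90).round(4),"dp",dv.round(4))
E
python3 - <<'E'
from h import *
d=load("pics/top0.npz")
a=ray(d,[[356.2,140.4]],.03)[0,:2];b=ray(d,[[346.2,190.8]],.02)[0,:2]
print("torch",a,b,(a+b)/2,np.linalg.norm(a-b),np.degrees(np.arctan2(*(a-b)[::-1])))
R=ray(d,[[266/7-.5+325,90/7-.5+132],[229/7-.5+325,320/7-.5+132],[193/7-.5+325,255/7-.5+132]],.032)[:,:2];print(R,np.degrees(np.arctan2(*(R[0]-R[1])[::-1])))
plan([.623,.0965,.16],53.5)
E
```

```text
torch [ 0.65218258 -0.31044966] [ 0.5273065  -0.28357916] [ 0.58974454 -0.29701441] 0.12773433240587387 -12.143589434917537
[[ 0.64156951 -0.32505834]
 [ 0.55918129 -0.30849819]
 [ 0.58225778 -0.29680882]] -11.365094285684206
t 0.1 now [ 0.2223 -0.5838  0.2308] psi 20.84 tilt [-0.0002  0.001 ] w 0.0854 ff 0.0 -> rotz -0.3628 dp [ 3.9259 -0.4129  0.3539]
```

servo_tool(dp=[[0,0,0],[0,0,0],[0,0,0],[0,0,0],[0.24,-0.025,0],[0.24,-0.025,0],[0.24,-0.025,0],[0.24,-0.025,0],[0.24,-0.025,0],[0.24,-0.025,0]], rotation=[[0,0,-0.09],[0,0,-0.09],[0,0,-0.09],[0,0,-0.09],[0,0,0],[0,0,0],[0,0,0],[0,0,0],[0,0,0],[0,0,0]], claw=[0,0,0,0,0,0,0,0,0,0], squeeze=30)

```text
time_s: 1.35
tool_pos: [0.3712, -0.3339, 0.2311]
tool_rot: [[0.599, 0.801, -0.0], [0.801, -0.599, 0.0], [0.0, -0.0, -1.0]]
force: [-0.2, -1.2, -0.5]
gripper_width: 0.0853
finger_force: 0.0
```

servo_tool(dp=[[0.24,-0.025,0],[0.24,-0.025,0],[0.24,-0.025,0],[0.24,-0.025,0],[0.24,-0.025,0],[0.24,-0.025,0.05],[0.24,-0.025,0.1],[0.24,-0.025,0.1],[0.24,-0.025,0.1],[0,0,0]], rotation=[[0,0,0],[0,0,0],[0,0,0],[0,0,0],[0,0,0],[0,0,0],[0,0,0],[0,0,0],[0,0,0],[0,0,0]], claw=[0,0,0,0,0,0,0,0,0,0])

```text
time_s: 2.6
tool_pos: [0.5933, 0.0403, 0.1593]
tool_rot: [[0.596, 0.803, -0.002], [0.803, -0.596, 0.0], [-0.001, -0.002, -1.0]]
force: [0.2, 0.2, 1.0]
gripper_width: 0.0855
finger_force: 0.0
```

```bash
python3 -c "
from h import *
plan([.623,.0965,.025],53.5)"
```

```text
t 2.6 now [0.5933 0.0403 0.1593] psi 53.42 tilt [-0.0024  0.0005] w 0.0855 ff 0.0 -> rotz -0.0009 dp [ 0.3141 -0.048   0.6717]
```

servo_tool(dp=[[0.16,-0.024,0],[0.154,-0.024,0],[0,0,0.17],[0,0,0.17],[0,0,0.17],[0,0,0.16],[0,0,0]], rotation=[[0,0,0],[0,0,0],[0,0,0],[0,0,0],[0,0,0],[0,0,0],[0,0,0]], claw=[0,0,0,0,0,0,0])

```text
time_s: 3.48
tool_pos: [0.6214, 0.0929, 0.0257]
tool_rot: [[0.599, 0.801, -0.004], [0.801, -0.599, -0.0], [-0.003, -0.003, -1.0]]
force: [-0.3, 0.4, 0.0]
gripper_width: 0.0852
finger_force: 0.0
```

servo_tool(dp=[[0,0,0],[0,0,0],[0,0,0],[0,0,0],[0,0,0],[0,0,0]], rotation=[[0,0,0],[0,0,0],[0,0,0],[0,0,0],[0,0,0],[0,0,0]], claw=[1,1,1,1,1,1])

```text
time_s: 4.22
tool_pos: [0.624, 0.0935, 0.029]
tool_rot: [[0.598, 0.801, 0.002], [0.801, -0.598, -0.0], [0.001, 0.002, -1.0]]
force: [-1.0, -1.6, 8.8]
gripper_width: 0.0616
finger_force: 34.0
```

```bash
python3 -c "
from h import *
plan([.623,.0965,.025],53.5)"
```

```text
t 4.225 now [0.624  0.0935 0.029 ] psi 53.24 tilt [ 0.0025 -0.0001] w 0.0616 ff 34.0 -> rotz -0.0028 dp [ 0.0089 -0.0128  0.0198]
```

servo_tool(dp=[[0,0,-0.1],[0,0,-0.15],[0,0,-0.15],[0,0,0]], rotation=[[0,0,0],[0,0,0],[0,0,0],[0,0,0]], claw=[1,1,1,1])

```text
time_s: 4.72
tool_pos: [0.6246, 0.0938, 0.1102]
tool_rot: [[0.598, 0.801, 0.005], [0.801, -0.598, 0.0], [0.003, 0.004, -1.0]]
force: [-0.4, -0.4, -2.4]
gripper_width: 0.0622
finger_force: 33.7
```

```bash
python3 - <<'E'
from h import *
plan([.4395,.2815,.035],53.5)
d=save("scene","pics/s1.png"); cv2.imwrite("pics/s1c.png",cv2.resize(cv2.imread("pics/s1.png")[120:270,230:430],(800,600),interpolation=cv2.INTER_CUBIC))
E
```

```text
t 4.725 now [0.6246 0.0938 0.1102] psi 53.25 tilt [0.005  0.0003] w 0.0622 ff 33.7 -> rotz -0.0028 dp [ 0.2039 -1.3021  0.3762]
```

View pics/s1c.png

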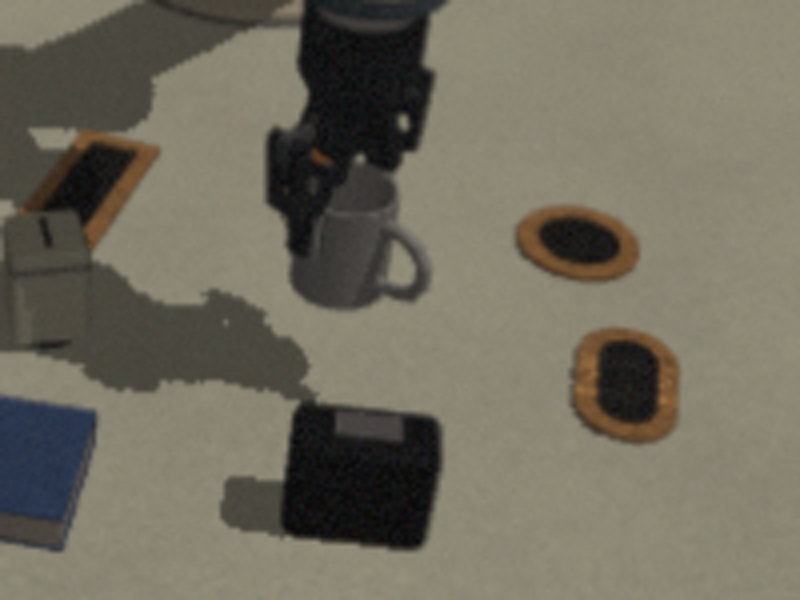

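The mug hangs upright in the gripper, with its base at about (340,290) in the crop, its handle to the right, and nothing touching it. Carrying it to the round pad.

servo_tool(dp=[[0.034,-0.217,0],[0.034,-0.217,0],[0.034,-0.217,0],[0.034,-0.217,0],[0.034,-0.217,0],[0.034,-0.217,0],[0,0,0.15],[0,0,0.12],[0,0,0.05],[0,0,0]], rotation=[[0,0,0],[0,0,0],[0,0,0],[0,0,0],[0,0,0],[0,0,0],[0,0,0],[0,0,0],[0,0,0],[0,0,0]], claw=[1,1,1,1,1,1,1,1,1,1])

```text
time_s: 6.02
tool_pos: [0.4384, 0.2819, 0.0427]
tool_rot: [[0.599, 0.801, -0.001], [0.801, -0.599, -0.001], [-0.001, -0.001, -1.0]]
force: [1.1, 0.0, -1.2]
gripper_width: 0.062
finger_force: 33.8
```

```bash
python3 -c "
from h import *
plan([.4395,.2815,.035],53.5)"
```

```text
t 6.025 now [0.4384 0.2819 0.0427] psi 53.23 tilt [-0.0014 -0.0007] w 0.062 ff 33.8 -> rotz -0.003 dp [0.0015 0.0055 0.0386]
```

servo_tool(dp=[[0,0,0.02],[0,0,0.015],[0,0,0.005],[0,0,0]], rotation=[[0,0,0],[0,0,0],[0,0,0],[0,0,0]], claw=[1,1,1,1])

```text
time_s: 6.52
tool_pos: [0.4389, 0.2822, 0.0354]
tool_rot: [[0.598, 0.801, 0.0], [0.801, -0.598, 0.0], [0.0, 0.0, -1.0]]
force: [-0.4, -0.1, -1.1]
gripper_width: 0.0618
finger_force: 33.8
```

servo_tool(dp=[[0,0,0.006],[0,0,0],[0,0,0],[0,0,0],[0,0,0],[0,0,0],[0,0,-0.1],[0,0,-0.2],[0,0,-0.2],[0,0,0]], rotation=[[0,0,0],[0,0,0],[0,0,0],[0,0,0],[0,0,0],[0,0,0],[0,0,0],[0,0,0],[0,0,0],[0,0,0]], claw=[1,1,0,0,0,0,0,0,0,0])

```text
time_s: 7.78
tool_pos: [0.4402, 0.2829, 0.1367]
tool_rot: [[0.598, 0.801, 0.005], [0.801, -0.598, 0.002], [0.004, 0.002, -1.0]]
force: [-0.9, -0.1, -1.3]
gripper_width: 0.0854
finger_force: 0.0
```

```bash
python3 -c "
from h import *
plan([.6126,-.1007,.16],19)"
```

```text
t 7.775 now [0.4402 0.2829 0.1367] psi 53.25 tilt [0.0045 0.0022] w 0.0854 ff 0.0 -> rotz 0.3805 dp [ 0.1904  2.0943 -0.1167]
```

servo_tool(dp=[[0,0,-0.06],[0,0,-0.06],[0,0,0],[0,0,0],[0.021,0.233,0],[0.021,0.233,0],[0.021,0.233,0],[0.021,0.233,0],[0.021,0.233,0],[0.021,0.233,0]], rotation=[[0,0,0.095],[0,0,0.095],[0,0,0.095],[0,0,0.095],[0,0,0],[0,0,0],[0,0,0],[0,0,0],[0,0,0],[0,0,0]], claw=[0,0,0,0,0,0,0,0,0,0])

```text
time_s: 9.02
tool_pos: [0.5539, 0.0246, 0.1571]
tool_rot: [[0.945, 0.326, -0.001], [0.326, -0.945, 0.0], [-0.001, -0.001, -1.0]]
force: [0.2, -0.3, 1.1]
gripper_width: 0.0854
finger_force: 0.0
```

servo_tool(dp=[[0.021,0.233,0],[0.021,0.233,0],[0.021,0.233,0],[0,0,0]], rotation=[[0,0,0],[0,0,0],[0,0,0],[0,0,0]], claw=[0,0,0,0])

```text
time_s: 9.52
tool_pos: [0.6122, -0.1048, 0.1568]
tool_rot: [[0.946, 0.323, -0.0], [0.323, -0.946, -0.0], [-0.0, 0.0, -1.0]]
force: [-1.5, 0.3, -0.9]
gripper_width: 0.0852
finger_force: 0.0
```

```bash
python3 - <<'E'
from h import *
plan([.6126,-.1007,.035],19)
d=save("top","pics/t1.png"); im=cv2.imread("pics/t1.png")
cv2.imwrite("pics/t1c.png",np.hstack([cv2.resize(im[190:260,80:150],(560,560),interpolation=cv2.INTER_NEAREST)]))
E
```

```text
t 9.525 now [ 0.6122 -0.1048  0.1568] psi 18.87 tilt [-0.0003 -0.0003] w 0.0852 ff 0.0 -> rotz -0.0014 dp [ 0.0088 -0.0186  0.6091]
```

View pics/t1c.png

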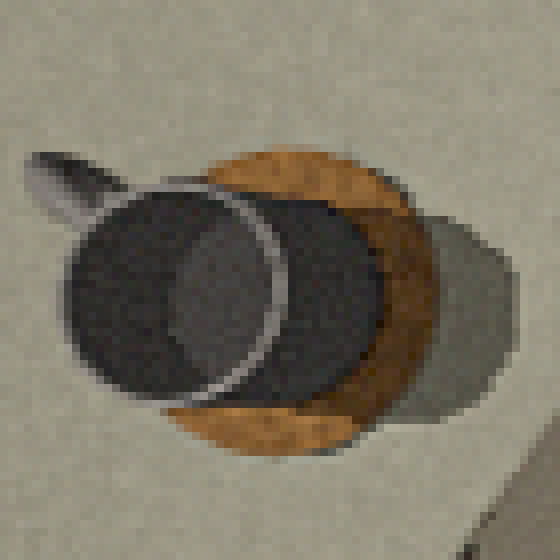

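The mug stands on the round pad with its rim centred at about (101.6,226.3) px. Its base covers the dark disc. I'll check the offset while descending on the bank.

servo_tool(dp=[[0.009,-0.019,0.1],[0,0,0.15],[0,0,0.15],[0,0,0.15],[0,0,0.055],[0,0,0]], rotation=[[0,0,0],[0,0,0],[0,0,0],[0,0,0],[0,0,0],[0,0,0]], claw=[0,0,0,0,0,0])

```text
time_s: 10.32
tool_pos: [0.6114, -0.0971, 0.0367]
tool_rot: [[0.945, 0.327, -0.001], [0.327, -0.945, 0.0], [-0.001, -0.001, -1.0]]
force: [-1.0, -0.2, 0.2]
gripper_width: 0.0849
finger_force: 0.0
```

servo_tool(dp=[[0,0,0],[0,0,0],[0,0,0],[0,0,0],[0,0,0],[0,0,0]], rotation=[[0,0,0],[0,0,0],[0,0,0],[0,0,0],[0,0,0],[0,0,0]], claw=[1,1,1,1,1,1])

```text
time_s: 11.08
tool_pos: [0.6126, -0.0979, 0.0383]
tool_rot: [[0.945, 0.326, 0.002], [0.326, -0.945, -0.0], [0.002, 0.001, -1.0]]
force: [-0.6, 0.3, 5.4]
gripper_width: 0.0536
finger_force: 31.3
```

```bash
python3 - <<'E'
from h import *
d=load("pics/t1.npz"); print("mug",ray(d,[[101.56,226.25]],.080).round(4), "base right",ray(d,[[127.6,226.2]],.005).round(4))
plan([.6126,-.1007,.035],19)
E
```

```text
mug [[0.4408 0.2832 0.08  ]] base right [[0.4428 0.252  0.005 ]]
t 11.075 now [ 0.6126 -0.0979  0.0383] psi 19.04 tilt [ 0.0019 -0.0004] w 0.0536 ff 31.3 -> rotz 0.0005 dp [-0.0045  0.0134  0.0163]
```

servo_tool(dp=[[0,0,-0.1],[0,0,-0.15],[0,0,-0.15],[0,0,0],[0,0,0],[0,0,0]], rotation=[[0,0,0],[0,0,0],[0,0,0],[0,0,0.05],[0,0,0.05],[0,0,0]], claw=[1,1,1,1,1,1])

```text
time_s: 11.82
tool_pos: [0.6119, -0.0977, 0.1175]
tool_rot: [[0.985, 0.175, 0.0], [0.175, -0.985, -0.0], [0.0, 0.0, -1.0]]
force: [-0.0, -0.2, -1.9]
gripper_width: 0.0537
finger_force: 33.1
```

```bash
python3 -c "
from h import *
plan([.4613,-.2805,.043],10.1)"
```

```text
t 11.825 now [ 0.6119 -0.0977  0.1175] psi 10.06 tilt [ 0.0005 -0.0001] w 0.0537 ff 33.1 -> rotz -0.0004 dp [-0.9015  0.7677  0.3727]
```

servo_tool(dp=[[-0.18,0.154,0],[-0.18,0.154,0],[-0.18,0.154,0],[-0.18,0.153,0],[-0.18,0.153,0],[0,0,0.15],[0,0,0.12],[0,0,0.05],[0,0,0]], rotation=[[0,0,0],[0,0,0],[0,0,0],[0,0,0],[0,0,0],[0,0,0],[0,0,0],[0,0,0],[0,0,0]], claw=[1,1,1,1,1,1,1,1,1])

```text
time_s: 12.95
tool_pos: [0.4614, -0.2802, 0.0529]
tool_rot: [[0.984, 0.175, -0.001], [0.175, -0.984, 0.0], [-0.0, -0.001, -1.0]]
force: [-0.1, 1.0, -1.2]
gripper_width: 0.0537
finger_force: 32.8
```

```bash
python3 -c "
from h import *
plan([.4613,-.2805,.043],10.1)"
```

```text
t 12.95 now [ 0.4614 -0.2802  0.0529] psi 10.11 tilt [-0.0006  0.0004] w 0.0537 ff 32.8 -> rotz 0.0001 dp [-0.0008  0.0015  0.0497]
```

servo_tool(dp=[[0,0,0.02],[0,0,0.015],[0,0,0.01],[0,0,0.003],[0,0,0]], rotation=[[0,0,0],[0,0,0],[0,0,0],[0,0,0],[0,0,0]], claw=[1,1,1,1,1])

```text
time_s: 13.58
tool_pos: [0.4614, -0.2804, 0.0435]
tool_rot: [[0.985, 0.174, 0.0], [0.174, -0.985, -0.0], [0.0, 0.0, -1.0]]
force: [-0.6, -0.1, -2.9]
gripper_width: 0.0537
finger_force: 32.8
```

servo_tool(dp=[[0,0,0.003],[0,0,0],[0,0,0],[0,0,0],[0,0,0],[0,0,-0.1],[0,0,-0.2],[0,0,-0.2],[0,0,-0.1],[0,0,0]], rotation=[[0,0,0],[0,0,0],[0,0,0],[0,0,0],[0,0,0],[0,0,0],[0,0,0],[0,0,0],[0,0,0],[0,0,0]], claw=[1,0,0,0,0,0,0,0,0,0])

```text
time_s: 14.82
tool_pos: [0.4621, -0.2808, 0.1642]
tool_rot: [[0.985, 0.174, 0.002], [0.174, -0.985, -0.002], [0.002, 0.002, -1.0]]
force: [-0.0, -0.0, -1.0]
gripper_width: 0.0851
finger_force: 0.0
```

```bash
python3 -c "
from h import *
plan([.5946,-.298,.12],-12)"
```

```text
t 14.825 now [ 0.4621 -0.2808  0.1642] psi 10.05 tilt [ 0.0023 -0.0018] w 0.0851 ff 0.0 -> rotz 0.245 dp [ 0.666  -0.0537  0.221 ]
```

servo_tool(dp=[[0,0,0],[0,0,0],[0,0,0],[0.222,-0.018,0],[0.222,-0.018,0],[0.222,-0.018,0],[0,0,0.2],[0,0,0.2],[0,0,0.1],[0,0,0]], rotation=[[0,0,0.082],[0,0,0.082],[0,0,0.082],[0,0,0],[0,0,0],[0,0,0],[0,0,0],[0,0,0],[0,0,0],[0,0,0]], claw=[0,0,0,0,0,0,0,0,0,0])

```text
time_s: 16.08
tool_pos: [0.5925, -0.2968, 0.0602]
tool_rot: [[0.978, -0.21, -0.004], [-0.21, -0.978, 0.002], [-0.004, -0.002, -1.0]]
force: [-0.8, 0.1, 0.3]
gripper_width: 0.0855
finger_force: 0.0
```

```bash
python3 -c "
from h import *
plan([.5946,-.298,.005],-12)"
```

```text
t 16.075 now [ 0.5925 -0.2968  0.0602] psi -12.1 tilt [-0.004   0.0025] w 0.0855 ff 0.0 -> rotz -0.0011 dp [0.0116 0.0036 0.2758]
```

servo_tool(dp=[[0,0,0.12],[0,0,0.1],[0,0,0.05],[0,0,0],[0,0,0],[0,0,0],[0,0,0],[0,0,0],[0,0,0],[0,0,0]], rotation=[[0,0,0],[0,0,0],[0,0,0],[0,0,0],[0,0,0],[0,0,0],[0,0,0],[0,0,0],[0,0,0],[0,0,0]], claw=[0,0,0,0,1,1,1,1,1,1])

```text
time_s: 17.32
tool_pos: [0.5942, -0.2979, 0.0095]
tool_rot: [[0.978, -0.21, 0.001], [-0.21, -0.978, -0.0], [0.001, 0.0, -1.0]]
force: [-1.1, 0.4, 6.6]
gripper_width: 0.0317
finger_force: 29.9
```

```bash
python3 -c "
from h import *
plan([.5946,-.298,.005],-12)"
```

```text
t 17.325 now [ 0.5942 -0.2979  0.0095] psi -12.1 tilt [ 0.0008 -0.0004] w 0.0317 ff 29.9 -> rotz -0.0011 dp [0.002  0.0002 0.0225]
```

servo_tool(dp=[[0,0,-0.1],[0,0,-0.2],[0,0,-0.2],[0,0,-0.1],[0,-0.2,0],[0,-0.2,0],[0,-0.2,0],[0,0,0]], rotation=[[0,0,0],[0,0,0],[0,0,0],[0,0,0],[0,0,0],[0,0,0],[0,0,0.01],[0,0,0]], claw=[1,1,1,1,1,1,1,1])

```text
time_s: 18.32
tool_pos: [0.6195, -0.1778, 0.1302]
tool_rot: [[0.975, -0.222, 0.001], [-0.222, -0.975, 0.0], [0.001, -0.0, -1.0]]
force: [0.6, -0.3, -1.5]
gripper_width: 0.0315
finger_force: 30.1
```

```bash
python3 -c "
from h import *
plan([.445,-.1025,.015],-13)"
```

```text
t 18.325 now [ 0.6195 -0.1778  0.1302] psi -12.84 tilt [0.0006 0.0002] w 0.0315 ff 30.1 -> rotz 0.0017 dp [-0.9349 -0.1707  0.5758]
```

servo_tool(dp=[[-0.187,-0.034,0],[-0.187,-0.034,0],[-0.187,-0.034,0],[-0.187,-0.034,0],[-0.187,-0.034,0],[0,0,0.2],[0,0,0.2],[0,0,0.1],[0,0,0.02],[0,0,0]], rotation=[[0,0,0.002],[0,0,0],[0,0,0],[0,0,0],[0,0,0],[0,0,0],[0,0,0],[0,0,0],[0,0,0],[0,0,0]], claw=[1,1,1,1,1,1,1,1,1,1])

```text
time_s: 19.58
tool_pos: [0.4451, -0.1052, 0.0256]
tool_rot: [[0.974, -0.228, 0.001], [-0.228, -0.974, -0.0], [0.001, 0.0, -1.0]]
force: [1.2, -0.1, -0.7]
gripper_width: 0.0313
finger_force: 30.0
```

```bash
python3 -c "
from h import *
plan([.445,-.1025,.015],-13)"
```

```text
t 19.575 now [ 0.4451 -0.1052  0.0256] psi -13.19 tilt [ 0.0007 -0.0003] w 0.0313 ff 30.0 -> rotz -0.0021 dp [-0.0035 -0.0132  0.0528]
```

servo_tool(dp=[[-0.004,-0.013,0.02],[0,0,0.015],[0,0,0.012],[0,0,0.005],[0,0,0]], rotation=[[0,0,-0.002],[0,0,0],[0,0,0],[0,0,0],[0,0,0]], claw=[1,1,1,1,1])

```text
time_s: 20.2
tool_pos: [0.4445, -0.102, 0.0145]
tool_rot: [[0.974, -0.225, -0.0], [-0.225, -0.974, 0.0], [-0.0, -0.0, -1.0]]
force: [-0.6, 0.5, 0.3]
gripper_width: 0.0311
finger_force: 30.2
```

servo_tool(dp=[[0,0,0.003],[0,0,0],[0,0,0],[0,0,0],[0,0,0],[0,0,-0.1],[0,0,-0.2],[0,0,-0.2],[0,0,0]], rotation=[[0,0,0],[0,0,0],[0,0,0],[0,0,0],[0,0,0],[0,0,0],[0,0,0],[0,0,0],[0,0,0]], claw=[1,0,0,0,0,0,0,0,0])

```text
time_s: 21.32
tool_pos: [0.4458, -0.1025, 0.1162]
tool_rot: [[0.974, -0.225, 0.004], [-0.225, -0.974, -0.002], [0.005, 0.001, -1.0]]
force: [-0.5, -0.8, -0.2]
gripper_width: 0.0855
finger_force: 0.0
```

```bash
python3 -c "
from h import *
plan([.4318,.0858,.06],20.7)"
```

```text
t 21.325 now [ 0.4458 -0.1025  0.1162] psi -12.99 tilt [ 0.0043 -0.0016] w 0.0855 ff 0.0 -> rotz -0.3743 dp [ 0.2672 -0.9055  0.2808]
```

servo_tool(dp=[[0,0,0],[0,0,0],[0,0,0],[0,0,0],[0.067,-0.226,0],[0.067,-0.226,0],[0.067,-0.226,0],[0.067,-0.226,0],[0,0,0.2],[0,0,0.08]], rotation=[[0,0,-0.094],[0,0,-0.094],[0,0,-0.093],[0,0,-0.093],[0,0,0],[0,0,0],[0,0,0],[0,0,0],[0,0,0],[0,0,0]], claw=[0,0,0,0,0,0,0,0,0,0])

```text
time_s: 22.58
tool_pos: [0.4296, 0.0867, 0.0558]
tool_rot: [[0.935, 0.354, -0.003], [0.354, -0.935, -0.0], [-0.002, -0.001, -1.0]]
force: [-0.0, -0.5, -0.4]
gripper_width: 0.085
finger_force: 0.0
```

```bash
python3 -c "
from h import *
plan([.4318,.0858,.005],20.7)"
```

```text
t 22.575 now [0.4296 0.0867 0.0558] psi 20.75 tilt [-0.0025 -0.0001] w 0.085 ff 0.0 -> rotz 0.0006 dp [0.0087 0.008  0.254 ]
```

servo_tool(dp=[[0,0,0.1],[0,0,0.09],[0,0,0.05],[0,0,0],[0,0,0],[0,0,0],[0,0,0],[0,0,0],[0,0,0],[0,0,0]], rotation=[[0,0,0],[0,0,0],[0,0,0],[0,0,0],[0,0,0],[0,0,0],[0,0,0],[0,0,0],[0,0,0],[0,0,0]], claw=[0,0,0,0,1,1,1,1,1,1])

```text
time_s: 23.82
tool_pos: [0.4311, 0.086, 0.0104]
tool_rot: [[0.936, 0.353, 0.001], [0.353, -0.936, 0.0], [0.001, 0.0, -1.0]]
force: [-0.6, 0.2, 8.4]
gripper_width: 0.0413
finger_force: 29.5
```

servo_tool(dp=[[0,0,-0.1],[0,0,-0.2],[0,0,-0.2],[0,0,0],[0,0,0],[0,0,0],[0,0,0]], rotation=[[0,0,0],[0,0,0],[0,0,0],[0,0,0.104],[0,0,0.104],[0,0,0.103],[0,0,0]], claw=[1,1,1,1,1,1,1])

```text
time_s: 24.7
tool_pos: [0.4308, 0.086, 0.1101]
tool_rot: [[0.992, -0.127, 0.0], [-0.127, -0.992, -0.0], [0.0, -0.0, -1.0]]
force: [-0.1, -0.9, -0.8]
gripper_width: 0.0413
finger_force: 31.9
```

```bash
python3 -c "
from h import *
plan([.6020,.3042,.015],-7.25)"
```

```text
t 24.7 now [0.4308 0.086  0.1101] psi -7.28 tilt [ 0.0003 -0.    ] w 0.0413 ff 31.9 -> rotz -0.0003 dp [ 0.7116 -1.1901  0.4755]
```

servo_tool(dp=[[0.119,-0.198,0],[0.119,-0.198,0],[0.119,-0.198,0],[0.119,-0.198,0],[0.118,-0.198,0],[0.118,-0.198,0],[0,0,0.2],[0,0,0.15],[0,0,0.08],[0,0,0]], rotation=[[0,0,0],[0,0,0],[0,0,0],[0,0,0],[0,0,0],[0,0,0],[0,0,0],[0,0,0],[0,0,0],[0,0,0]], claw=[1,1,1,1,1,1,1,1,1,1])

```text
time_s: 25.95
tool_pos: [0.6019, 0.3033, 0.0232]
tool_rot: [[0.992, -0.126, -0.002], [-0.126, -0.992, -0.001], [-0.001, 0.001, -1.0]]
force: [0.2, 0.2, -0.2]
gripper_width: 0.0416
finger_force: 31.9
```

```bash
python3 -c "
from h import *
plan([.6020,.3042,.0155],-7.25)"
```

```text
t 25.95 now [0.6019 0.3033 0.0232] psi -7.23 tilt [-0.0015 -0.0006] w 0.0416 ff 31.9 -> rotz 0.0002 dp [-0.0002 -0.0047  0.0386]
```

Lower, release, rise, then swing aside for a view.

servo_tool(dp=[[0,-0.004,0.015],[0,0,0.013],[0,0,0.01],[0,0,0.003],[0,0,0]], rotation=[[0,0,0],[0,0,0],[0,0,0],[0,0,0],[0,0,0]], claw=[1,1,1,1,1])

```text
time_s: 26.58
tool_pos: [0.6025, 0.3043, 0.0157]
tool_rot: [[0.992, -0.127, 0.0], [-0.127, -0.992, 0.0], [0.0, -0.0, -1.0]]
force: [-0.5, 0.6, -0.4]
gripper_width: 0.0414
finger_force: 31.9
```

servo_tool(dp=[[0,0,0],[0,0,0],[0,0,0],[0,0,0],[0,0,-0.1],[0,0,-0.2],[0,0,-0.2],[0,0.2,-0.1],[0,0.2,0],[0,0.2,0]], rotation=[[0,0,0],[0,0,0],[0,0,0],[0,0,0],[0,0,0],[0,0,0],[0,0,0],[0,0,0],[0,0,0],[0,0,0]], claw=[0,0,0,0,0,0,0,0,0,0])

```text
time_s: 27.82
tool_pos: [0.5873, 0.1843, 0.1376]
tool_rot: [[0.992, -0.127, 0.002], [-0.127, -0.992, 0.0], [0.002, -0.001, -1.0]]
force: [0.1, 1.1, 0.6]
gripper_width: 0.0852
finger_force: 0.0
```

servo_tool(dp=[[0,0.2,0],[0,0.2,0],[0,0.1,0],[0,0,0]], rotation=[[0,0,0],[0,0,0],[0,0,0],[0,0,0]], claw=[0,0,0,0])

```text
time_s: 28.32
tool_pos: [0.5747, 0.0854, 0.1365]
tool_rot: [[0.992, -0.129, 0.001], [-0.129, -0.992, 0.0], [0.001, -0.0, -1.0]]
force: [0.1, 0.5, -0.1]
gripper_width: 0.0853
finger_force: 0.0
```

```bash
python3 - <<'E'
from h import *
d=save("top","pics/t2.png"); im=cv2.imread("pics/t2.png")
cv2.imwrite("pics/t2c.png",np.vstack([np.hstack([cv2.resize(im[y:y+60,x:x+80],(400,300),interpolation=cv2.INTER_NEAREST) for x,y in p]) for p in [[(70,130),(75,195)],[(235,195),(320,185)]]]))
d=save("scene","pics/s2.png"); cv2.imwrite("pics/s2b.png",cv2.resize(cv2.imread("pics/s2.png")[120:300,120:420],(800,480),interpolation=cv2.INTER_CUBIC))
E
```

```text
(no output)
```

View pics/t2c.png

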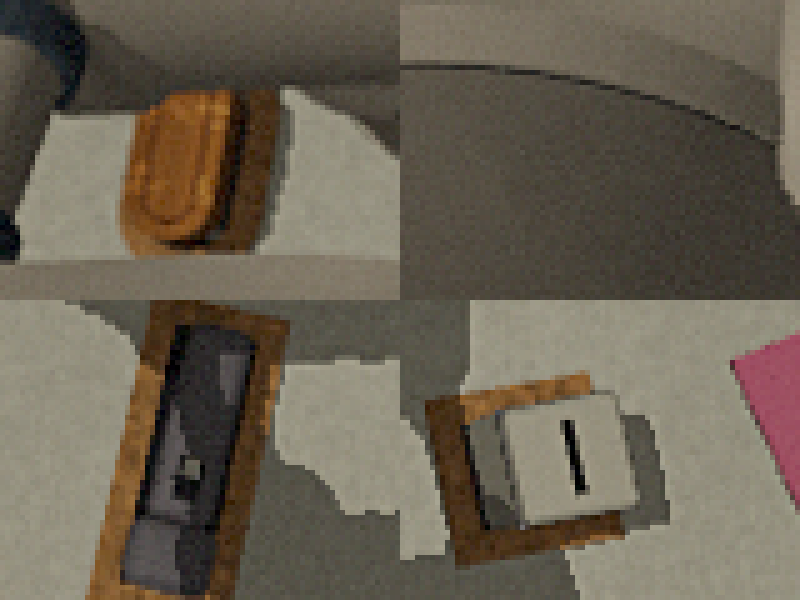

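View pics/s2b.png

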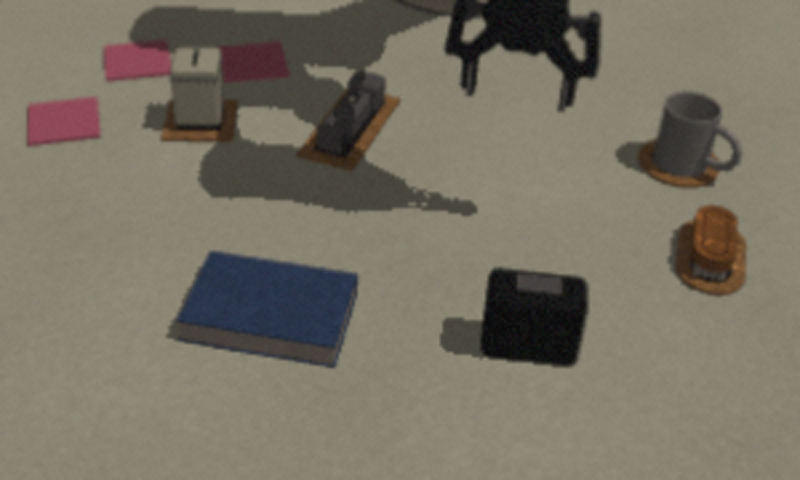

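Mug, brush, torch and bank all sit on their pads, and the clock and book are unmoved. The arm hides part of the top view, so I'll move it aside for one measured check.

servo_tool(dp=[[0,0,-0.2],[0,0,-0.2],[-0.085,0.24,0],[-0.085,0.24,0],[-0.085,0.24,0],[-0.085,0.24,0],[-0.085,0.24,0],[-0.085,0.24,0],[-0.085,0.24,0],[-0.085,0.24,0]], rotation=[[0,0,0],[0,0,0],[0,0,0],[0,0,0],[0,0,0],[0,0,0],[0,0,0],[0,0,0],[0,0,0],[0,0,0]], claw=[0,0,0,0,0,0,0,0,0,0])

```text
time_s: 29.68
tool_pos: [0.3907, -0.2781, 0.216]
tool_rot: [[0.992, -0.126, 0.001], [-0.126, -0.992, -0.0], [0.001, 0.0, -1.0]]
force: [0.8, -0.2, -0.3]
gripper_width: 0.0855
finger_force: 0.0
```

servo_tool(dp=[[-0.085,0.24,0],[-0.085,0.24,0],[-0.085,0.24,0],[-0.085,0.24,0],[-0.085,0.24,0],[-0.085,0.24,0],[0,0,0],[0,0,0]], rotation=[[0,0,0],[0,0,0],[0,0,0],[0,0,0],[0,0,0],[0,0,0],[0,0,0],[0,0,0]], claw=[0,0,0,0,0,0,0,0])

```text
time_s: 30.68
tool_pos: [0.2537, -0.5493, 0.2155]
tool_rot: [[0.992, -0.127, 0.0], [-0.127, -0.992, 0.001], [0.0, -0.001, -1.0]]
force: [1.1, 1.1, 0.3]
gripper_width: 0.0856
finger_force: 0.0
```

```bash
python3 - <<'E'
from h import *
d=save("top","pics/t3.png"); im=cv2.imread("pics/t3.png")
f=lambda a:cv2.convertScaleAbs(cv2.resize(a,(400,300),interpolation=cv2.INTER_CUBIC),alpha=1.7)
cv2.imwrite("pics/t3c.png",np.vstack([np.hstack([f(im[y:y+60,x:x+80]) for x,y in p]) for p in [[(70,130),(75,195)],[(235,197),(310,185)]]]))
E
```

```text
(no output)
```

View pics/t3c.png

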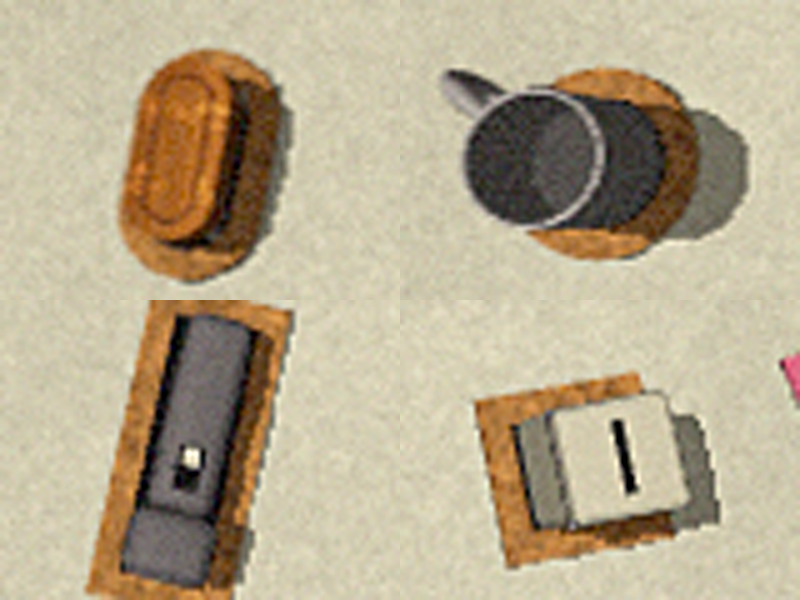

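```bash
python3 - <<'E'
from h import *
d=load("pics/t3.npz"); P=lambda q,o,z:ray(d,np.array(q,float)/5-.5+np.array(o),z)[:,:2]
b=P([[224,156]],(310,185),.09); print("bank",b.round(4),"want .4606 -.2806")
q=P([[218,120],[230,192]],(310,185),.09); e=q[0]-q[1]; print("slot",np.degrees(np.arctan2(e[1],e[0])),"want 10")
t=P([[215,17]],(235,197),.035)[0]; h=P([[168,284]],(235,197),.025)[0]; e=t-h
print("torch",(t+h)/2,np.linalg.norm(e),np.degrees(np.arctan2(e[1],e[0])),"want .4405 -.1015 -13")
print("brush",P([[180,146]],(70,130),.035),"ends",P([[186,53],[177,243]],(70,130),.035),"want .602 .3042")
E
```

```text
bank [[ 0.462  -0.2801]] want .4606 -.2806
slot 7.174255316756789 want 10
torch [ 0.44016703 -0.10112459] 0.1287997830225866 -10.345171456230004 want .4405 -.1015 -13
brush [[0.60418283 0.3016832 ]] ends [[0.65030328 0.30121688]
 [0.55677139 0.30059565]] want .602 .3042
```

The enlarged view shows all four things centred on their pads, within about 3 mm and upright or aligned. The arm is clear of everything, so I'm handing in.

```bash
python3 -c "
from h import *
print(r.close_job())"
```

```text
the job is handed in; nothing more can be done
None
```

The job is handed in, with no verdict returned: mug, bank, torch and brush each sit on their own pad within about 3 mm of centre, clock and book untouched, at about 31 s of the 112 s allowed.

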